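# Turn the ink carousel to blue and set its catch

## Robot

A 7-joint arm with a two-finger parallel gripper is mounted at the origin on the work surface. World frame = base frame: x ahead of the robot, y to its left, z up, the work surface at z = 0. Lengths are in m, angles in rad, forces in N, time in s.
With the tool pointing down it reaches from about 0.35 to 0.9 m from the base axis. Payload 8.1 kg.
Tool frame: the origin (TCP) lies at the very end of the fingers, on their centre line; the grasp point (between the pads) lies arm.hold_point_z behind it (arm.hold_point_z is the distance from the TCP to the grasp point, in m); z points along the fingers, y is the line along which they close (so a half turn about z gives the same grasp; the last joint's range is limited). The gripper opens to 92 mm and grips with 3 to 60 N. Pads are 19 mm wide; open, the fingers measure 130 mm over their backs; the gripper's body (75 mm by 190 mm) begins 47 mm behind the grasp point.
Start: joints at [1.193, 0.434, 0.025, 1.573, -0.012, 1.134, -0.075], TCP at [0.17, -0.602, 0.187] pointing down, gripper open.
Joint ranges: [-2.62, 2.62], [-0.44, 2.09], [-1.27, 1.32], [0.08, 2.57], [-1.32, 4.46], [0.12, 2], [-2.74, 2.74]. Speed limits (rad/s): [2.22, 2.22, 3.01, 3.01, 3.14, 3.14, 3.14].

## Interface

Orientations are given as a rotation vector (axis times angle).
In Python, from cell import arm, vision, job, cut_out gives the robot as it stands. The module is installed in compiled form; this text tells all that it offers.
- The arm moves only by the tool play_rows, never from a script. Its argument "increments" is text: rows parted by semicolons, each of 5 numbers parted by spaces: the shift along the tool's x, y, z in cm, then the turn about the tool's z in degrees, then the opening, from -1 (shut) to 1 (fully open), so that 0 is half open. A call has 1 to 5 rows; each row shifts and turns the commanded pose from where the row before left it, along the tool's axes as they then stand; what a row does not reach is not made up. A row lasts 1/12 s, in which the tool goes at most 41.7 mm and 7.16 degrees, less where a joint would pass 70% of its speed; a pose out of reach is approached as far as the arm can. A call is refused whole if a number of a shift passes 4.17 or a number of a turn 7.16, either way. A call with a gripper value outside its range is refused whole. The fingers move at their own pace and stop on an object; "grip_force" is the grip in N (left out, the last holds). Time passes only in rows, so rows that do not move let the fingers close. It gives the time, the measured TCP pose, the force, the opening and the grip force at its end, in the units of the state.
- arm.observe(): the state, without advancing time (a new reading comes with each control period).
- vision.get_image(name): name is "side" or "top" or "wrist"; returns a dict with "frame" (480x640x3 uint8, red, green, blue), "z_map" (480x640 float32, m along the optical axis (not along the pixel's ray), 0 where there is no reading), "mtx" (3x3 intrinsics, pixels), "distortion" ([k1, k2, p1, p2, k3] as OpenCV has them; the pictures are not rectified), "cam_to_world" (4x4, takes a point from camera to world coordinates). Camera axes: x right, y up, looking along -z (the intrinsics and any distortion apply to the point x, -y, -z); pixel columns grow to the right and rows downward; lengths in m; the calibration is good to about 2 mm. A picture is of the moment at which its call begins.
- job.sign_off(): hands the job in; it is judged then, once.
Trained networks look in a picture, given as the dict that the camera call returned (one of the last four; its "shot" number tells which), for a name from the list of things; names that differ only in an ending like _2 or _b are one class to them, and where a whole thing is asked for, a point or a joint stands for the part that bears it (a point fixed in the world has none). Each returns a list of dicts, best first, with "confidence" (0 to 1); they miss things now and then, are a little off and sometimes report something else, mostly with a low value. They report only what shows in the picture. A call takes as long as a camera call.
- cut_out(query, picture): "mask" (480x640 bool, what is visible of it) and "point" ([row, column] in pixels, amid what is visible of it).
The state is a dict: "clock": time; "joints": joint angles; "dq": joint speeds; "joint_efforts": joint torques, N m; "position": TCP position; "ee_rot": TCP orientation; "force": force on the tool from outside, world axes, zero at the start; "ft_torque": the same for the moment, N m; "width": opening from 0.0 (shut) to 1.0 (fully open); "gripper_force": force on a finger pad.
Only numpy, scipy, OpenCV 4.12 (cv2) and the standard library are available. Lean on these libraries where they do the work, as an engineer would, in place of code of your own. Each camera call takes 0.05 s, during which the arm holds its last target. There are 200 camera calls.

## Task

Bring the blue ink pot round to the white arrow: with the fingertips, push on the spokes of the ink wheel (not on the pots) and turn it smoothly, without flicking it, until the blue pot stands squarely in line with the white arrow, and let the wheel come to rest. Then push the red lever round as far as it goes, so that its dark nose points in between the spokes at the wheel's rim, and leave it there. Nothing is to be picked up: the pots stay seated in the wheel and the other things on the table stay where they are.

Things in the scene. Friction and masses are not known exactly. Their poses are not given: they have to be found in the camera images.
- hub (a point): (All sizes in mm.) Axis of the aluminium ink wheel, 37 above the table; x and y turn with the wheel. A level disc, radius 85, underside 32 and top 42 above the table, on a fixed grey stand (radius 88, 10 high). It turns endlessly either way; friction (0.12 N m) stops it where it is left. Pot wells lie 55 from the axis along the point's +x, +y, -x, -y, the four spokes half-way between them.
- spoke (a point): Centre of the black ball (18 mm thick) at the end of one spoke, 130 from the axis, 37 above the table. Four equal round steel spokes, 14 thick, level, 90 degrees apart (this one 45 degrees counter-clockwise of the hub's x axis), stand clear of the disc from 85 to 139 from the axis. Below them is free table, save for two grey tongues 8 high, one under the arrow and one under the lever.
- wheel (a joint): Turn of the wheel since the start, rad, counter-clockwise from above positive (always 0 at the start).
- berth (a point): Fixed point on the stand, 42 mm above the table, 55 from the wheel's axis on the line to the white arrow: the blue pot's underside centre belongs here. x points from the wheel's axis to the arrow, y towards the lever's pivot.
- pointer (a point): Tip of the flat white arrow fixed on the stand's tongue, 145 mm from the wheel's axis, 11 above the table; the arrow is 40 long, widening away from the wheel, and points at the axis.
- pot_blue: The blue ink pot with a blue lid: stands loose in one of the four shallow wells (7 mm high rims) of the wheel. Diameter 42 mm, height 40 above its origin; origin at the centre of its underside, 42 above the table, 55 from the wheel's axis. Not to be pushed on.
- catch (a joint): Turn of the red lever about its vertical pivot, rad, counter-clockwise from above positive: 0 is open, 1.3 the stop, fully in. Stays where left (friction 0.10 N m). Starts nearly open (0 to 0.15). Open, the red handle points away from the wheel; fully in, it lies alongside the wheel, pointing away from the arrow's side, and the dark nose points at the wheel's axis.
- lever_pivot (a point): Pivot of the red bell-crank lever, fixed on the stand, 175 mm from the wheel's axis and 90 degrees counter-clockwise (seen from above) from the arrow; 37 above the table. The hub of the lever has radius 15, top 44 above the table.
- lever_knob (a point): Centre of the red ball (22 mm thick) at the end of the lever's handle, 85 from the pivot, 37 above the table; the handle is a round red bar 14 thick from pivot to ball. The dark steel nose, 12 thick and 84 long, leaves the pivot at the same height, 95 degrees counter-clockwise of the handle seen from above.
- tape: Bystander: roll of brown tape lying flat, 90 mm across, 24 high; origin under its centre.
- eraser: Bystander: white eraser 55 x 22 x 13 mm; origin under its centre.
- mug: Bystander: blue ceramic cup, 76 mm across, 85 high; origin under its centre.
- fixative: Bystander: amber bottle with black cap, 52 mm across, 120 high; origin under its centre.
- pen: Bystander: white marker pen lying flat, 130 x 10 x 10 mm; origin under its centre.
- pot_red: A red ink pot with a red lid: stands loose in one of the four shallow wells (7 mm high rims) of the wheel. Diameter 42 mm, height 40 above its origin; origin at the centre of its underside, 42 above the table, 55 from the wheel's axis. Not to be pushed on.
- pot_yellow: A yellow ink pot with a yellow lid: stands loose in one of the four shallow wells (7 mm high rims) of the wheel. Diameter 42 mm, height 40 above its origin; origin at the centre of its underside, 42 above the table, 55 from the wheel's axis. Not to be pushed on.
- pot_green: A green ink pot with a green lid: stands loose in one of the four shallow wells (7 mm high rims) of the wheel. Diameter 42 mm, height 40 above its origin; origin at the centre of its underside, 42 above the table, 55 from the wheel's axis. Not to be pushed on.

How it is judged:
On the way, in this order (a step that is already met when the one before it is completed fails the run):
1. the blue pot is in line with the white arrow and the wheel is at rest, the catch not yet in (horizontal distance between pot_blue and berth below 0.012 m and velocity of joint wheel between -0.1 and 0.1 rad/s and value of joint catch below 0.8 rad), for 0.2 s.
2. the red lever is pushed fully in (value of joint catch above 1.2 rad), for 0.2 s.
At the end, for the whole second after the job is handed in: The blue pot's centre is within 12 mm of its place in line with the white arrow, the wheel is at rest, the red lever is within 0.1 rad of its stop, and all four pots are upright and seated in their wells (horizontal distance between pot_blue and berth below 0.012 m and velocity of joint wheel between -0.1 and 0.1 rad/s and value of joint catch above 1.2 rad and height (world z) of pot_blue between 0.038 and 0.047 m and angle between each of pot_blue, pot_red, pot_yellow, pot_green's own z axis and vertical below 0.12 rad and horizontal distance between pot_blue and hub between 0.048 and 0.062 m and height (world z) of pot_red between 0.038 and 0.047 m and horizontal distance between pot_red and hub between 0.048 and 0.062 m and height (world z) of pot_yellow between 0.038 and 0.047 m and horizontal distance between pot_yellow and hub between 0.048 and 0.062 m and height (world z) of pot_green between 0.038 and 0.047 m and horizontal distance between pot_green and hub between 0.048 and 0.062 m); the robot touches nothing.
It fails at once if a pot is lifted or tipped (height (world z) of any of pot_blue, pot_red, pot_yellow, pot_green above 0.054 m or angle between any of pot_blue, pot_red, pot_yellow, pot_green's own z axis and vertical above 0.3 rad).
It fails at once if a pot is pushed on by the robot (over 2 N) (contact force between any of pot_blue, pot_red, pot_yellow, pot_green and the fingers above 2 N or contact force between any of pot_blue, pot_red, pot_yellow, pot_green and the arm above 2 N).
It fails at once if the wheel is flicked (faster than 3 rad/s) (velocity of joint wheel above 3 rad/s or velocity of joint wheel below -3 rad/s).
It fails at once if a bystander is moved more than 25 mm or lifted (distance of any of tape, eraser, mug, fixative, pen from where it was at the start of the episode above 0.025 m or height (world z) of any of tape, eraser, mug, fixative, pen above 0.015 m).
It also fails if it takes over 67 s, if anything falls off the work surface, if the arm or the gripper's body presses on something with over 40 N, if the wrist force passes 120 N, or if a joint passes its speed limit or range.

## Working session

There is one attempt and no reset: what is moved stays moved. The work goes in short steps, Python scripts to look and compute and a tool call to move; the robot and the scene stay as the last step left them, time stands still between calls to the robot, and variables do not carry over. Pictures are saved under pics/ and viewed, at most 10 in all, crops included, and the job is handed in when it is done.

Besides the shell and the picture viewer there is one more tool, called after ">>>" as name(argument=value, ...) on one line, values as JSON. play_rows: Moves the arm, as the interface text tells. Its arguments: {"type":"object","properties":{"increments":{"type":"string"},"grip_force":{"type":"number"}},"required":["increments"]}

```bash
mkdir -p pics
cat > h.py <<'E'
import numpy as np, cv2
from cell import arm, vision, job, cut_out
def pts(p,mask=None):
    z=p["z_map"]; v,u=np.nonzero((z>0)&(mask if mask is not None else True))
    d=z[v,u]
    n=cv2.undistortPoints(np.stack([u,v],1).astype(np.float64)[:,None],p["mtx"],np.array(p["distortion"],float))[:,0]
    c=np.stack([n[:,0]*d,-n[:,1]*d,-d,np.ones(len(d))])
    return (np.array(p["cam_to_world"])@c)[:3].T
def proj(p,P):
    T=np.linalg.inv(p["cam_to_world"]); c=(T@np.append(P,1))[:3]
    return cv2.projectPoints(np.array([[c[0],-c[1],-c[2]]]),np.zeros(3),np.zeros(3),p["mtx"],np.array(p["distortion"],float))[0].ravel()
def save(p,n): cv2.imwrite("pics/"+n,p["frame"][:,:,::-1])
E
cat > a.py <<'E'
from h import *
p=vision.get_image("top"); save(p,"top1.png")
s=arm.observe(); print(s["clock"],s["position"],s["ee_rot"],s["width"])
for n in ["pot_blue","pot_red","pot_yellow","pot_green","hub","lever_knob","tape","eraser","mug","fixative","pen"]:
    for r in cut_out(n,p)[:2]:
        q=pts(p,r["mask"]); 
        if len(q): print(n,round(r["confidence"],2),r["point"],q.mean(0).round(3),np.percentile(q,2,axis=0).round(3),np.percentile(q,98,axis=0).round(3))
E
python3 a.py
```

```text
0.05 [ 0.16938246 -0.60104891  0.1865816 ] [-3.11057574e+00 -4.29973152e-01  5.74059575e-04] 0.9993176240540337
pot_blue 0.81 [233.1, 289.0] [ 0.529 -0.016  0.073] [ 0.512 -0.034  0.041] [0.549 0.004 0.086]
pot_blue 0.34 [205.4, 244.3] [0.59  0.075 0.073] [0.573 0.057 0.043] [0.61  0.095 0.085]
pot_red 0.9 [199.7, 283.7] [ 0.604 -0.001  0.075] [ 0.589 -0.019  0.048] [0.624 0.018 0.085]
pot_red 0.62 [209.6, 358.4] [ 0.57  -0.186  0.02 ] [ 0.526 -0.229  0.001] [ 0.611 -0.145  0.027]
pot_yellow 0.92 [204.9, 240.7] [0.59  0.074 0.074] [0.574 0.057 0.045] [0.611 0.092 0.085]
pot_green 0.9 [245.7, 251.1] [0.513 0.06  0.076] [0.497 0.043 0.048] [0.531 0.078 0.085]
pot_green 0.39 [197.9, 282.7] [ 0.604 -0.001  0.074] [ 0.588 -0.019  0.046] [0.624 0.018 0.085]
hub 0.7 [223.0, 262.2] [0.558 0.031 0.042] [ 0.449 -0.08   0.008] [0.671 0.145 0.055]
lever_knob 0.92 [251.3, 174.9] [0.498 0.215 0.041] [0.455 0.159 0.   ] [0.532 0.281 0.048]
tape 0.98 [207.8, 361.3] [ 0.568 -0.187  0.019] [ 0.525 -0.23  -0.001] [ 0.61  -0.145  0.027]
eraser 0.8 [160.1, 344.5] [ 0.711 -0.135  0.011] [ 0.689 -0.156 -0.   ] [ 0.735 -0.113  0.017]
eraser 0.7 [248.0, 180.2] [0.497 0.215 0.042] [0.457 0.159 0.037] [0.53  0.28  0.048]
mug 0.6 [165.2, 143.4] [0.691 0.288 0.045] [0.652 0.249 0.001] [0.72  0.317 0.086]
fixative 0.6 [127.3, 298.4] [ 0.758 -0.041  0.075] [ 0.743 -0.064  0.01 ] [ 0.782 -0.018  0.121]
pen 0.88 [343.2, 478.6] [ 0.311 -0.402  0.009] [ 0.252 -0.414  0.004] [ 0.37  -0.39   0.014]
```

View pics/top1.png

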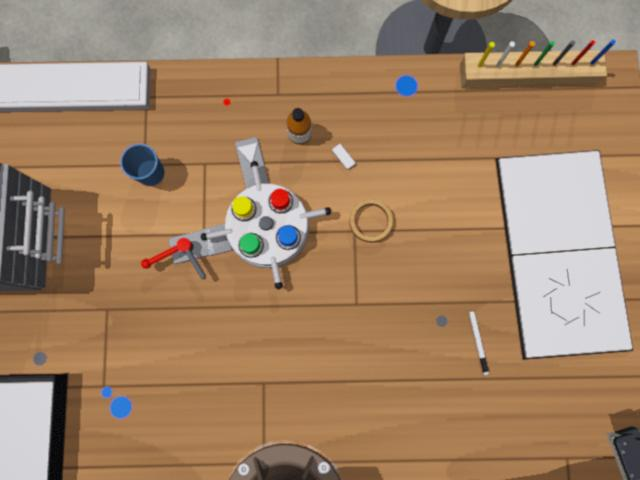

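```bash
cat > m.py <<'E'
from h import *
from scipy.optimize import least_squares
def measure(p):
    out={};c={}
    for n in ["pot_blue","pot_red","pot_yellow","pot_green"]:
        r=cut_out(n,p)
        if not r: continue
        q=pts(p,r[0]["mask"]); q=q[(q[:,2]>.076)]
        c[n]=(np.percentile(q,3,axis=0)+np.percentile(q,97,axis=0))[:2]/2
    order=["pot_blue","pot_red","pot_yellow","pot_green"]
    ks=list(c)
    f=lambda v:np.concatenate([c[k]-v[:2]-.055*np.array([np.cos(v[2]+np.pi/2*order.index(k)),np.sin(v[2]+np.pi/2*order.index(k))]) for k in ks])
    s=least_squares(f,[.56,.03,np.radians(-124)])
    return s.x,np.abs(s.fun).max(),c
E
cat > b.py <<'E'
from m import *
p=vision.get_image("top"); x,e,c=measure(p); print("hub",x[:2],"blue deg",np.degrees(x[2]),"res",e,{k:v.round(4) for k,v in c.items()}); print("hold",arm.hold_point_z)
# arrow: white, low pixels in front
a=pts(p); z=p["z_map"]; v,u=np.nonzero(z>0); f=p["frame"][v,u].astype(int)
d=a[:,:2]-x[:2]; R=np.hypot(*d.T); A=np.degrees(np.arctan2(d[:,1],d[:,0]))
m=(abs(A-13)<25)&(R>.14)&(R<.19)&(f.min(1)>200)&(a[:,2]<.03)
print("arrow",m.sum(),a[m].mean(0),"deg",A[m].mean(),R[m].min(),R[m].max())
t=(abs(A-13)<25)&(R>.1)&(R<.2)&(a[:,2]<.015)&(a[:,2]>.003); print("tongue deg",A[t].mean(),t.sum())
t=(abs(A-103)<25)&(R>.1)&(R<.2)&(a[:,2]<.015)&(a[:,2]>.003); print("tongue2 deg",A[t].mean(),t.sum())
red=(f[:,0]>150)&(f[:,1]<60)&(f[:,2]<60)&(R>.13)&(R<.3)&(a[:,2]>.025)&(A>60)&(A<150)
q=a[red]; print("red",red.sum(),q.min(0),q.max(0))
for nm,th in (("piv103",np.radians(103)),):
    pv=x[:2]+.175*np.array([np.cos(th),np.sin(th)]); far=q[np.hypot(*(q[:,:2]-pv).T)>.076].mean(0); print("piv",pv,"knob~",far,np.degrees(np.arctan2(*(far[:2]-pv)[::-1])))
blk=(f.max(1)<60)&(R>.12)&(R<.145)&(a[:,2]>.025)
for k in range(4):
    th=np.degrees(x[2])+45+90*k; s=(abs((A-th+180)%360-180)<15)&blk
    print("ball",th,A[s].mean() if s.any() else None,R[s].mean() if s.any() else None)
save({"frame":cv2.resize(p["frame"][100:330,120:400],None,fx=2.8,fy=2.6)},"crop1.png")
E
python3 b.py
```

```text
hub [0.56176373 0.03066329] blue deg -124.15262709897937 res 0.00032201570266407464 {'pot_blue': array([ 0.531, -0.015]), 'pot_red': array([ 6.074e-01, -2.000e-04]), 'pot_yellow': array([0.5928, 0.076 ]), 'pot_green': array([0.5159, 0.0618])}
hold 0.0188
arrow 163 [0.72933771 0.07073085 0.00950434] deg 13.442306513363977 0.1503622815171721 0.18665411624735842
tongue deg 13.80126202069148 907
tongue2 deg 104.1688679395095 918
red 355 [0.47541791 0.18602581 0.03537256] [0.53281237 0.28360523 0.05301697]
piv [0.5223973  0.20117805] knob~ [0.4835864  0.27555653 0.0454697 ] 117.55568142425743
ball -79.15262709897937 -79.65358148301198 0.13149665577417535
ball 10.847372901020634 10.14379399985756 0.13067727904639515
ball 100.84737290102063 101.37961509040332 0.13013877513668032
ball 190.84737290102063 -168.49107438749897 0.13116218553209974
```

View pics/crop1.png

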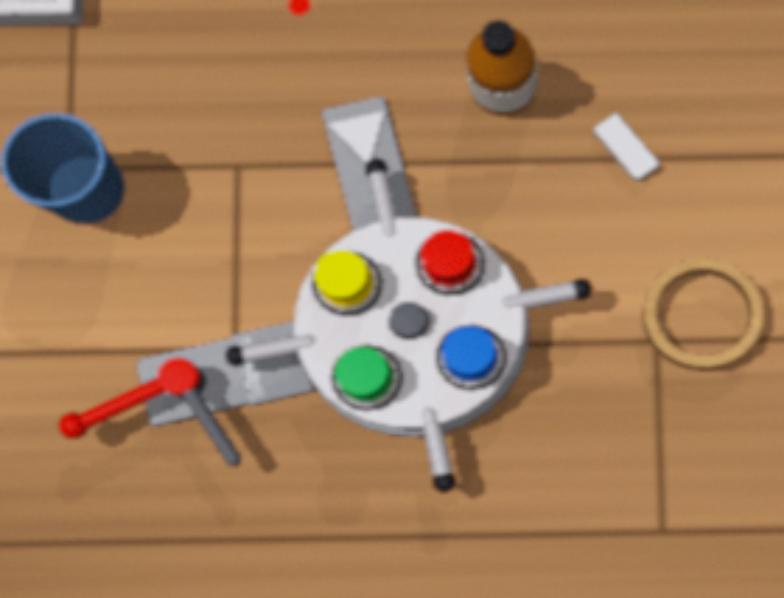

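>>> play_rows(increments="2.25 -2.8 0 0 -1;2.25 -2.8 0 0 -1;2.25 -2.8 0 0 -1;2.25 -2.8 0 0 -1;2.25 -2.8 0 0 -1", grip_force=20)

```text
clock: 1.27
position: [0.2402, -0.4347, 0.1874]
ee_rot: [3.112, 0.43, 0.0]
force: [0.8, 0.5, -0.4]
width: 0.686
gripper_force: 0.0
```

>>> play_rows(increments="2.25 -2.8 0 0 -1;2.25 -2.8 0 0 -1;2.25 -2.8 0 0 -1;2.25 -2.8 0 0 -1;2.25 -2.8 0 0 -1")

```text
clock: 1.68
position: [0.3106, -0.2695, 0.1876]
ee_rot: [3.111, 0.43, 0.001]
force: [0.7, -0.1, -0.4]
width: 0.324
gripper_force: 0.0
```

>>> play_rows(increments="2.25 -2.8 0 0 -1;2.25 -2.8 0 0 -1;2.25 -2.8 0 0 -1;2.25 -2.8 0 0 -1;2.25 -2.8 0 0 -1")

```text
clock: 2.1
position: [0.3809, -0.1041, 0.1877]
ee_rot: [3.111, 0.43, 0.001]
force: [0.7, -0.6, 0.2]
width: 0.008
gripper_force: 0.0
```

>>> play_rows(increments="2.25 -2.8 0 0 -1;2.25 -2.8 0 0 -1;2.25 -2.8 0 0 -1;2.25 -2.8 0 0 -1;2.25 -2.8 0 0 -1")

```text
clock: 2.52
position: [0.4513, 0.0612, 0.1876]
ee_rot: [3.112, 0.43, 0.001]
force: [0.5, -0.7, 0.1]
width: 0.003
gripper_force: 0.0
```

>>> play_rows(increments="0 0 0 6.2 -1;0 0 0 6.2 -1;0 0 0 6.2 -1;0 0 0 6.2 -1;0 0 0 6 -1")

```text
clock: 2.93
position: [0.4508, 0.0596, 0.1874]
ee_rot: [3.113, -0.42, 0.0]
force: [0.1, 0.2, 0.6]
width: 0.006
gripper_force: 0.0
```

>>> play_rows(increments="0 0 0 0 -1;0 0 0 0 -1")

```text
clock: 3.1
position: [0.4508, 0.0596, 0.1874]
ee_rot: [3.115, -0.406, 0.0]
force: [-0.1, 0.0, 0.7]
width: 0.01
gripper_force: 0.0
```

>>> play_rows(increments="0 0 3.5 0 -1;0 0 3.5 0 -1;0 0 3.5 0 -1;0 0 3.5 0 -1;0 0 2.3 0 -1")

```text
clock: 3.52
position: [0.4495, 0.0592, 0.0218]
ee_rot: [3.115, -0.406, -0.003]
force: [0.2, -0.2, 0.2]
width: 0.004
gripper_force: 0.0
```

>>> play_rows(increments="0 0 0 0 -1;0.02 0.6 0 -3 -1;0.02 0.6 0 -3 -1;0.02 0.6 0 -3 -1;0.02 0.6 0 -3 -1")

```text
clock: 3.93
position: [0.4481, 0.0357, 0.0258]
ee_rot: [-3.141, 0.075, -0.003]
force: [-0.1, 0.2, 0.4]
width: 0.006
gripper_force: 0.0
```

>>> play_rows(increments="0.02 0.6 0 -3 -1;0.04 0.8 0 -4 -1;0.04 0.8 0 -4 -1;0.04 1 0 -5 -1;0.04 1 0 -5 -1")

```text
clock: 4.35
position: [0.4538, -0.0062, 0.026]
ee_rot: [3.101, 0.501, 0.003]
force: [-0.0, 0.8, -0.5]
width: 0.004
gripper_force: 0.0
```

```bash
cat > c.py <<'E'
from m import *
p=vision.get_image("top"); x,e,c=measure(p); s=arm.observe(); d=np.array(s["position"][:2])-[.5618,.0307]
print("hub",x[:2],"blue",np.degrees(x[2]),"res",e,list(c),"tcp phi",np.degrees(np.arctan2(d[1],d[0]))%360,"r",np.hypot(*d),"yaw",2*np.degrees(np.arctan2(s["ee_rot"][1],s["ee_rot"][0])),s["joints"],s["clock"])
save(p,"last.png")
E
python3 c.py
```

```text
hub [0.5635188 0.0286711] blue -122.02160953219509 res 0.0007201058465485591 ['pot_red', 'pot_yellow'] tcp phi 198.30513700041382 r 0.11429927810187761 yaw 17.82518719981042 [ 0.30939397  0.44098022 -0.53049018  2.12660393  0.36050707  0.6590066
 -1.72740393] 4.6
```

```bash
python3 -c "
from h import *
p=vision.get_image('side');save(p,'side1.png')
q=cv2.imread('pics/last.png')[100:330,120:400];q=cv2.resize(q,(400,330));s=cv2.resize(cv2.imread('pics/side1.png'),(400,330));cv2.imwrite('pics/cmp.png',np.hstack([q,s]))"
```

```text
(no output)
```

View pics/cmp.png

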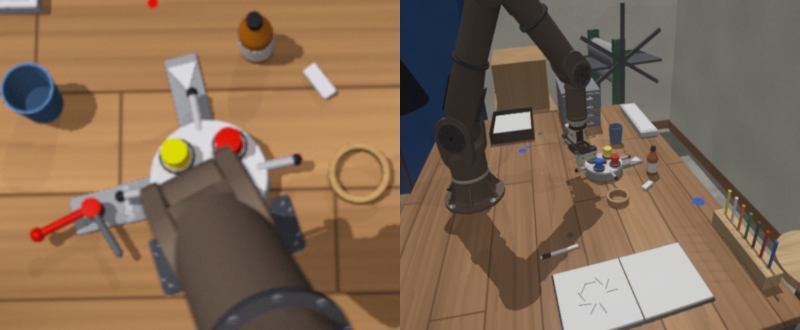

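```bash
python3 -c "
from h import *
p=vision.get_image('wrist');save(p,'wrist1.png')
for r in cut_out('spoke',p)[:3]: print(r['confidence'],r['point'])
print(arm.observe()['position'],arm.observe()['force'])"
```

```text
0.62 [59.6, 336.0]
[ 0.45290328 -0.00502951  0.02465983] [-0.20081736  0.07818881  0.67697504]
```

View pics/wrist1.png

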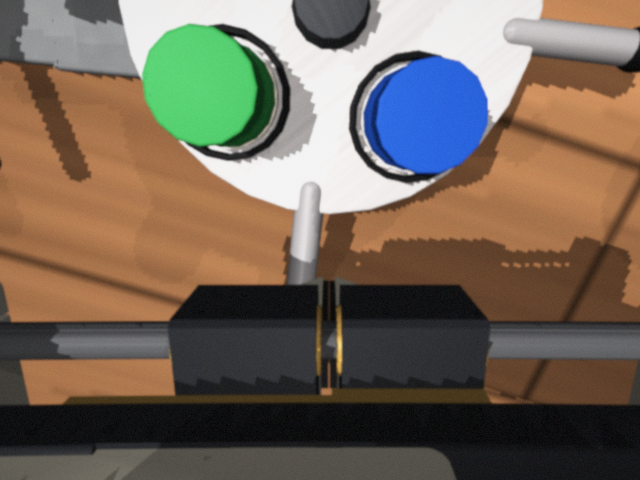

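```bash
python3 -c "
from h import *
p=vision.get_image('wrist'); T=np.array(p['cam_to_world']); print(T.round(3))
s=arm.observe(); P=np.array(s['position']); print(P,'tcp px',proj(p,P),proj(p,P+[0,0,.02]),proj(p,P+[0,0,.06]))
a=2*np.arctan2(s['ee_rot'][1],s['ee_rot'][0]); ty=np.array([np.sin(a),-np.cos(a),0])
print('±19mm',proj(p,P+.019*ty+[0,0,.01]),proj(p,P-.019*ty+[0,0,.01]))
for th in (190.8,):
  for r in (.085,.1,.115,.13): t=np.radians(th); print(r,proj(p,np.array([.5618+r*np.cos(t),.0307+r*np.sin(t),.037])))
print(proj(p,np.array([.5618,.0307,.042])))
q=pts(p); z=p['z_map']
for (u,v) in ((308,215),(302,260),(330,350),(250,350),(400,350),(250,300),(480,300)):
  m=np.zeros(z.shape,bool); m[v-2:v+3,u-2:u+3]=1; w=pts(p,m); print((u,v), np.median(w,axis=0).round(4) if len(w) else None)
"
```

```text
[[ 0.308  0.917  0.253  0.522]
 [-0.951  0.297  0.082  0.017]
 [ 0.    -0.266  0.964  0.224]
 [ 0.     0.     0.     1.   ]]
[ 0.45283633 -0.00503529  0.02454926] tcp px [327.4527866  270.73846149] [327.36132596 285.11558207] [327.1089166  324.74888952]
±19mm [365.08247108 277.57533335] [289.73216955 277.60697681]
0.085 [304.35530537 219.98532239]
0.1 [301.02751796 249.73386644]
0.115 [297.82434532 278.30921591]
0.13 [294.73670336 305.79943691]
[326.08179927  20.54862787]
(308, 215) [0.483  0.014  0.0456]
(302, 260) [0.4616 0.0103 0.0456]
(330, 350) [0.4798 0.0029 0.1491]
(250, 350) [0.4786 0.0186 0.1554]
(400, 350) [ 0.4873 -0.0088  0.1552]
(250, 300) [0.4836 0.0219 0.1449]
(480, 300) [ 0.4556 -0.0999  0.0022]
```

```bash
python3 -c "
from h import *
p=vision.get_image('wrist'); z=p['z_map']
for v in (255,262,270,276,280,284,290):
  print(v,[ (u,pts(p,(lambda m:(m.__setitem__((v,u),True),m)[1])(np.zeros(z.shape,bool))).round(3).tolist()) for u in (300,312,322,330,338,350)])
save({'frame':cv2.resize(p['frame'][220:400,220:440],None,fx=3.5,fy=3.3)},'w2.png')
"
```

```text
255 [(300, [[0.464, 0.012, 0.046]]), (312, [[0.465, 0.006, 0.045]]), (322, [[0.453, -0.002, 0.0]]), (330, [[0.455, -0.006, 0.002]]), (338, [[0.456, -0.01, 0.002]]), (350, [[0.458, -0.017, 0.002]])]
262 [(300, [[0.46, 0.011, 0.045]]), (312, [[0.461, 0.005, 0.044]]), (322, [[0.449, -0.003, 0.002]]), (330, [[0.451, -0.007, 0.003]]), (338, [[0.452, -0.012, 0.003]]), (350, [[0.454, -0.019, 0.002]])]
270 [(300, [[0.456, 0.01, 0.045]]), (312, [[0.458, 0.004, 0.044]]), (322, [[0.444, -0.004, 0.002]]), (330, [[0.446, -0.009, 0.001]]), (338, [[0.447, -0.013, 0.002]]), (350, [[0.45, -0.02, 0.002]])]
276 [(300, [[0.454, 0.009, 0.046]]), (312, [[0.455, 0.003, 0.044]]), (322, [[0.441, -0.005, 0.003]]), (330, [[0.442, -0.01, 0.002]]), (338, [[0.444, -0.014, 0.003]]), (350, [[0.446, -0.021, 0.002]])]
280 [(300, [[0.452, 0.008, 0.046]]), (312, [[0.462, 0.005, 0.069]]), (322, [[0.463, 0.001, 0.068]]), (330, [[0.44, -0.011, 0.002]]), (338, [[0.466, -0.006, 0.069]]), (350, [[0.443, -0.022, 0.002]])]
284 [(300, [[0.449, 0.008, 0.045]]), (312, [[0.462, 0.004, 0.073]]), (322, [[0.464, 0.001, 0.074]]), (330, [[0.463, -0.003, 0.07]]), (338, [[0.466, -0.005, 0.073]]), (350, [[0.467, -0.01, 0.073]])]
290 [(300, [[0.487, 0.012, 0.139]]), (312, [[0.488, 0.01, 0.14]]), (322, [[0.463, 0.0, 0.079]]), (330, [[0.464, -0.003, 0.076]]), (338, [[0.466, -0.005, 0.08]]), (350, [[0.49, 0.001, 0.14]])]
```

View pics/w2.png

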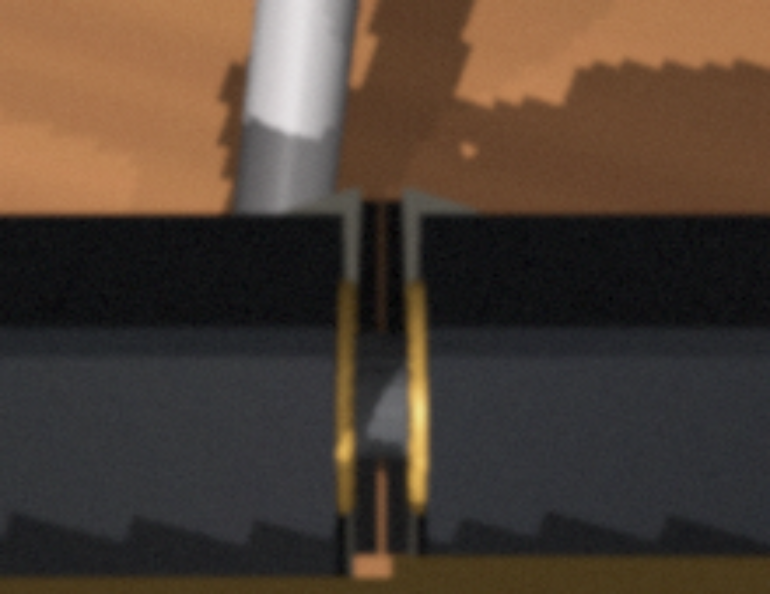

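The fingertips really end at z≈0.067 (depth at px 312–338, row 280), about 43 mm above the reported TCP. They passed over the spoke, and the wheel has not moved. I'll back off, then go lower while checking.

>>> play_rows(increments="0.04 -1 0 5 -1;0.04 -1 0 5 -1;0.04 -1 0 5 -1;0.04 -1 0 5 -1;0.04 -1 0 5 -1")

```text
clock: 5.27
position: [0.4475, 0.0445, 0.0243]
ee_rot: [3.135, -0.2, -0.0]
force: [0.7, 0.2, -0.5]
width: 0.005
gripper_force: 0.0
```

>>> play_rows(increments="0.04 -1 0 5 -1;0.02 -0.6 0 3 -1;0 0 0 0 -1;0 0 1 0 -1;0 0 0.5 0 -1")

```text
clock: 5.68
position: [0.4506, 0.059, 0.0084]
ee_rot: [3.114, -0.409, -0.001]
force: [-0.4, -0.3, 0.2]
width: 0.0
gripper_force: 0.0
```

```bash
cat > w.py <<'E'
from h import *
p=vision.get_image('wrist'); z=p['z_map']; s=arm.observe(); P=np.array(s['position'])
a=2*np.arctan2(s['ee_rot'][1],s['ee_rot'][0]); X=np.array([np.cos(a),np.sin(a)]); Y=np.array([np.sin(a),-np.cos(a)])
q=pts(p); d=q[:,:2]-P[:2]; lx=d@X; ly=d@Y
m=(abs(ly)<.012)&(abs(lx)<.013)&(q[:,2]>.012)&(q[:,2]<.16)
print("P",P,"phi",np.degrees(np.arctan2(P[1]-.0307,P[0]-.5618))%360,"r",np.hypot(P[0]-.5618,P[1]-.0307),"yaw",np.degrees(a),"F",s["force"],"t",s["clock"])
print("finger pts",m.sum(),"z pct",np.percentile(q[m,2],[0,2,5,20,50]).round(4) if m.any() else None)
save(p,"wl.png")
E
python3 w.py; python3 -c "
from cell import arm; s=arm.observe(); print(s)"
```

```text
P [0.44984    0.05866158 0.00755822] phi 165.97744532063095 r 0.1153988387854291 yaw -14.999796432078865 F [ 0.27642606  0.18131685 -0.58803525] t 5.7333
finger pts 1093 z pct [0.0489 0.0509 0.0526 0.0605 0.0795]
{'clock': 5.7333, 'joints': array([ 0.04050201,  0.44795016, -0.36864957,  2.14615062,  0.28219313,
        0.59491764, -2.36317007]), 'dq': array([ 0.01116748, -0.01068037, -0.00652298, -0.00430664, -0.02137705,
        0.03702646,  0.01071028]), 'joint_efforts': array([-5.24661653e-01, -5.65297651e+01, -4.45145622e+00, -1.99227297e+01,
       -4.75292292e-02, -6.56455988e-02,  8.33005132e-02]), 'position': array([0.44984   , 0.05866158, 0.00755822]), 'ee_rot': array([ 3.1138063 , -0.40993475, -0.00323322]), 'force': array([ 0.27642606,  0.18131685, -0.58803525]), 'ft_torque': array([ 0.00575202,  0.08057755, -0.01004939]), 'gripper_force': 0.0, 'width': 0.002421720446924132}
```

>>> play_rows(increments="0 0 0.8 0 -1;0 0 0.8 0 -1;0 0 0.8 0 -1;0 0 0 0 -1")

```text
clock: 6.07
position: [0.4499, 0.059, -0.0164]
ee_rot: [3.114, -0.412, -0.004]
force: [-1.4, 1.1, 0.6]
width: 0.004
gripper_force: 0.0
```

```bash
python3 w.py
```

```text
P [ 0.4501009   0.05916029 -0.01573929] phi 165.7055147257517 r 0.11526784612135708 yaw -15.052418558285071 F [-0.97842315 -0.50096069  0.04012922] t 6.1167
finger pts 1280 z pct [0.0241 0.0262 0.0277 0.0327 0.0501]
```

View pics/wl.png

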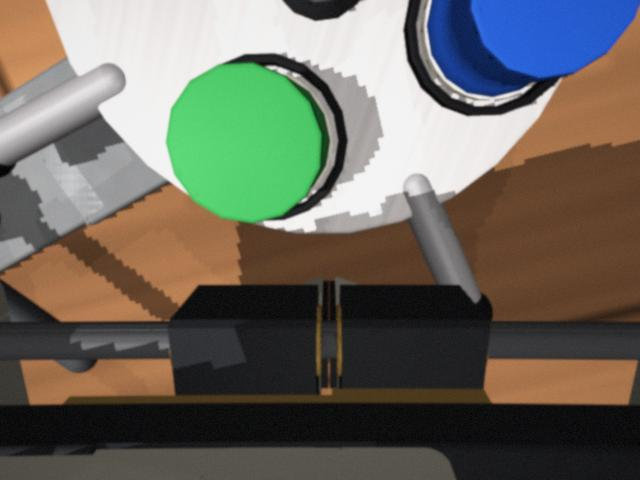

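Tips are now at z≈0.024, left of the spoke (px 320 against the spoke at 440). Pushing.

>>> play_rows(increments="0.02 0.6 0 -3 -1;0.02 0.6 0 -3 -1;0.02 0.6 0 -3 -1;0.02 0.6 0 -3 -1;0.02 0.6 0 -3 -1")

```text
clock: 6.53
position: [0.4473, 0.0297, -0.0145]
ee_rot: [-3.141, -0.003, -0.0]
force: [0.3, 2.2, -0.1]
width: 0.007
gripper_force: 0.6
```

>>> play_rows(increments="0.02 0.6 0 -3 -1;0.02 0.6 0 -3 -1;0.02 0.6 0 -3 -1;0.02 0.6 0 -3 -1;0.02 0.6 0 -3 -1")

```text
clock: 6.95
position: [0.4512, -0.0, -0.0145]
ee_rot: [-3.114, -0.413, 0.0]
force: [-0.4, 2.0, -0.1]
width: 0.005
gripper_force: 0.6
```

```bash
python3 w.py; python3 c.py
```

```text
P [ 0.45150857 -0.00148447 -0.01464716] phi 196.2679311192538 r 0.11489142602989165 yaw 15.23817280863726 F [-0.15950271 -1.60205083 -0.19542392] t 7.0
finger pts 1270 z pct [0.0262 0.0282 0.0295 0.0347 0.052 ]
hub [0.56304534 0.02745555] blue -103.72966240011576 res 0.003651201631040768 ['pot_blue', 'pot_red', 'pot_yellow'] tcp phi 195.3037794877423 r 0.11444534320633797 yaw -345.1216381875638 [ 0.25800673  0.50709599 -0.48906191  2.16153983  0.43796298  0.56778782
 -1.86451359] 7.25
```

>>> play_rows(increments="0.03 0.8 0 -4 -1;0.04 1 0 -5 -1;0.04 1 0 -5 -1;0.04 1 0 -5 -1;0.04 1 0 -5 -1")

```text
clock: 7.67
position: [0.4727, -0.0423, -0.0146]
ee_rot: [-2.96, -1.053, 0.0]
force: [-0.7, 0.4, 1.2]
width: 0.004
gripper_force: 0.7
```

>>> play_rows(increments="0.04 1 0 -5 -1;0.04 1 0 -5 -1;0.04 1 0 -5 -1;0.04 1 0 -5 -1;0.02 0.6 0 -3 -1")

```text
clock: 8.08
position: [0.5083, -0.0723, -0.0148]
ee_rot: [2.691, 1.621, -0.001]
force: [-1.4, -0.5, 1.1]
width: 0.005
gripper_force: 0.6
```

```bash
python3 w.py; python3 c.py
```

```text
P [ 0.50926638 -0.07266989 -0.01483634] phi 243.0598645572391 r 0.1159530773113701 yaw 62.21666561898372 F [ 1.55741059 -0.85629808  0.48193368] t 8.1333
finger pts 1288 z pct [0.0255 0.0279 0.0294 0.0345 0.0521]
hub [0.56196552 0.03041117] blue -61.107285715171805 res 0.0006177928574508593 ['pot_red', 'pot_yellow', 'pot_green'] tcp phi 241.97616302116427 r 0.11531994971079398 yaw -298.11708350538277 [ 0.54121184  0.63229409 -0.69959718  2.00441062  0.61196251  0.72409164
 -1.03008454] 8.3833
```

>>> play_rows(increments="0.03 0.8 0 -4 -1;0.04 1 0 -5 -1;0.04 1 0 -5 -1;0.04 1 0 -5 -1;0.04 1 0 -5 -1")

```text
clock: 8.8
position: [0.5534, -0.0853, -0.0147]
ee_rot: [-2.295, -2.145, 0.003]
force: [-1.2, -1.7, 0.5]
width: 0.005
gripper_force: 0.7
```

>>> play_rows(increments="0.04 1 0 -5 -1;0.04 1 0 -5 -1;0.04 1 0 -5 -1;0.04 1 0 -5 -1;0.02 0.6 0 -3 -1")

```text
clock: 9.22
position: [0.5995, -0.0792, -0.0148]
ee_rot: [1.821, 2.56, -0.001]
force: [-0.1, -1.5, 0.5]
width: 0.005
gripper_force: 0.6
```

>>> play_rows(increments="0.02 0.6 0 -3 -1;0.02 0.6 0 -3 -1;0.02 0.6 0 -3 -1;0.02 0.4 0 -2 -1;0.01 0.2 0 -1 -1")

```text
clock: 9.63
position: [0.6208, -0.0684, -0.0148]
ee_rot: [1.547, 2.735, -0.001]
force: [-0.8, -0.5, 0.1]
width: 0.002
gripper_force: 0.6
```

```bash
python3 w.py; python3 c.py
```

```text
P [ 0.62090447 -0.0682383  -0.01475313] phi 300.85355430601794 r 0.1152481067919463 yaw 121.04038493275854 F [-0.16344618 -1.06921653  0.55135759] t 9.6833
finger pts 1298 z pct [0.026  0.0278 0.0296 0.0344 0.0522]
hub [0.56166697 0.03083964] blue -2.8946697480360037 res 0.0004904435777647203 ['pot_blue', 'pot_red', 'pot_yellow', 'pot_green'] tcp phi 300.59585633504054 r 0.11543699194712108 yaw 120.89877413906339 [ 0.59134444  0.8525351  -0.91508674  1.71177796  0.7937012   0.99210441
 -0.08458128] 9.9333
```

>>> play_rows(increments="0.02 0.6 0 -3 -1;0.02 0.6 0 -3 -1;0.02 0.6 0 -3 -1;0.02 0.6 0 -3 -1;0.02 0.5 0 -2.5 -1")

```text
clock: 10.35
position: [0.6436, -0.0512, -0.0146]
ee_rot: [1.189, 2.907, -0.001]
force: [0.7, -1.6, 0.3]
width: 0.003
gripper_force: 0.7
```

>>> play_rows(increments="0.01 0.2 0 -1 -1;0 0.1 0 -0.5 -1;0 0 0 0 -1")

```text
clock: 10.6
position: [0.6453, -0.0485, -0.0147]
ee_rot: [-1.154, -2.922, 0.0]
force: [-0.1, -0.7, 0.1]
width: 0.005
gripper_force: 0.2
```

```bash
python3 w.py; python3 c.py; python3 b.py | grep -E "arrow|tongue"
```

```text
P [ 0.64523403 -0.04857832 -0.01467386] phi 316.4630280516046 r 0.11509252938312342 yaw -223.13047983725957 F [ 0.10256615  0.70170276 -0.24223497] t 10.65
finger pts 1299 z pct [0.0259 0.0279 0.0297 0.0345 0.0523]
hub [0.56172049 0.03088584] blue 13.270858300440551 res 0.0006964844588353558 ['pot_blue', 'pot_red', 'pot_yellow', 'pot_green'] tcp phi 316.4815479922605 r 0.11508955766869439 yaw -223.08488978373524 [ 0.56488325  0.90348036 -0.96466192  1.64842396  0.83689675  1.05407958
  0.15370597] 10.9
arrow 163 [0.72919246 0.07067793 0.00994156] deg 13.397031210351546 0.1507996133859202 0.18657997285599484
tongue deg 14.407829358958514 948
tongue2 deg 103.5273113741244 1034
```

>>> play_rows(increments="0 -0.5 0 0 -1;0 -0.7 0 0 -1;0 -0.8 0 0 -1;0 0 -2 0 -1;0 0 -3.5 0 -1")

```text
clock: 11.57
position: [0.6282, -0.0655, 0.0371]
ee_rot: [-1.152, -2.916, 0.006]
force: [0.3, -1.0, -0.7]
width: 0.005
gripper_force: 0.0
```

>>> play_rows(increments="0 0 -4 0 -1;0 0 -4 0 -1;0 0 -3.5 0 -1;0 0 0 6.8 -1;0 0 0 6.8 -1")

```text
clock: 11.98
position: [0.6326, -0.0634, 0.158]
ee_rot: [1.497, 2.758, 0.003]
force: [-0.5, -0.2, -1.3]
width: 0.003
gripper_force: 0.0
```

>>> play_rows(increments="0 0 0 6.7 -1;0 0 0 0 -1;0 0 0 0 -1")

```text
clock: 12.23
position: [0.6313, -0.0639, 0.1553]
ee_rot: [1.646, 2.676, -0.002]
force: [-0.4, -0.7, 0.2]
width: 0.004
gripper_force: 0.0
```

```bash
cat > g.py <<'E'
from h import *
import sys
s=arm.observe();P=np.array(s['position']);a=2*np.arctan2(s['ee_rot'][1],s['ee_rot'][0]); X=np.array([np.cos(a),np.sin(a)]); Y=np.array([np.sin(a),-np.cos(a)])
d=np.array([float(sys.argv[1]),float(sys.argv[2])])-P[:2]; print(P,np.degrees(a)%360,"cm x,y",d@X*100,d@Y*100)
E
python3 c.py; python3 g.py .5253 .2703
```

```text
hub [0.56161341 0.03088213] blue 13.504507754425338 res 0.00028070010086670566 ['pot_blue', 'pot_red', 'pot_yellow'] tcp phi 306.61981631615913 r 0.11698796381904285 yaw -243.26236077978865 [ 0.62460986  0.6869757  -1.01667529  1.53096609  0.60103138  1.26359738
 -0.0092533 ] 12.4833
[ 0.63158361 -0.06319585  0.15501851] 116.73763922021135 cm x,y 34.56547620490397 5.512236556092233
```

>>> play_rows(increments="3.45 0.55 0 0 -1;3.45 0.55 0 0 -1;3.45 0.55 0 0 -1;3.45 0.55 0 0 -1;3.45 0.55 0 0 -1")

```text
clock: 12.9
position: [0.5782, 0.1048, 0.1552]
ee_rot: [-1.648, -2.674, -0.0]
force: [0.9, 0.6, -0.7]
width: 0.006
gripper_force: 0.0
```

>>> play_rows(increments="3.45 0.55 0 0 -1;3.45 0.55 0 0 -1;3.45 0.55 0 0 -1;3.45 0.55 0 0 -1;3.45 0.55 0 0 -1")

```text
clock: 13.32
position: [0.5255, 0.2714, 0.1552]
ee_rot: [-1.648, -2.674, 0.0]
force: [0.6, -0.2, -0.3]
width: 0.008
gripper_force: 0.0
```

>>> play_rows(increments="0 0 0 0 -1;0 0 0 0 -1")

```text
clock: 13.48
position: [0.5247, 0.2728, 0.1555]
ee_rot: [-1.641, -2.678, -0.001]
force: [0.1, -0.2, 0.4]
width: 0.006
gripper_force: 0.0
```

```bash
python3 g.py .5253 .2703;python3 w.py
```

```text
[0.52474023 0.27275601 0.15552673] 116.9954403812799 cm x,y -0.24425006029943844 -0.06160493016277643
P [0.52586801 0.27050687 0.15515522] phi 98.52164307330777 r 0.2424839072187121 yaw -243.19727585596112 F [-0.10603966 -0.11033495 -0.70885938] t 13.5333
finger pts 0 z pct None
```

View pics/wl.png

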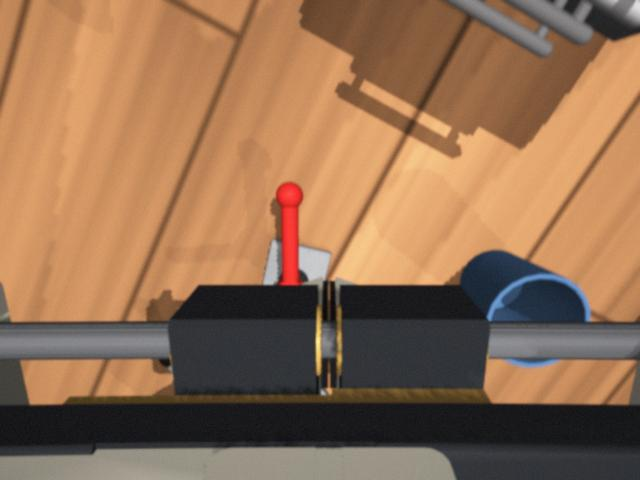

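Red handle at column ~290 (knob at row 195), fingers at column ~328 on its clockwise side, mug clear on the right. Descending.

>>> play_rows(increments="0 0 3.6 0 -1;0 0 3.6 0 -1;0 0 3.6 0 -1;0 0 3.6 0 -1;0 0 2.6 0 -1")

```text
clock: 13.95
position: [0.5262, 0.2667, -0.018]
ee_rot: [-1.652, -2.671, 0.005]
force: [0.3, 0.1, 0.0]
width: 0.006
gripper_force: 0.0
```

>>> play_rows(increments="0 0 0 0 -1;-0.02 -0.5 0 -3 -1;-0.02 -0.5 0 -3 -1;0 0 0 0 -1")

```text
clock: 14.28
position: [0.5183, 0.2641, -0.0134]
ee_rot: [1.506, 2.757, 0.001]
force: [-0.0, -0.2, 0.9]
width: 0.005
gripper_force: 0.0
```

```bash
python3 w.py
```

```text
P [ 0.51866306  0.26426392 -0.0133659 ] phi 100.46404850358883 r 0.23751400063256714 yaw 122.52382284775328 F [-0.11237863 -0.32262226  0.72374609] t 14.3333
finger pts 1300 z pct [0.0272 0.0291 0.0311 0.0356 0.0535]
```

View pics/wl.png

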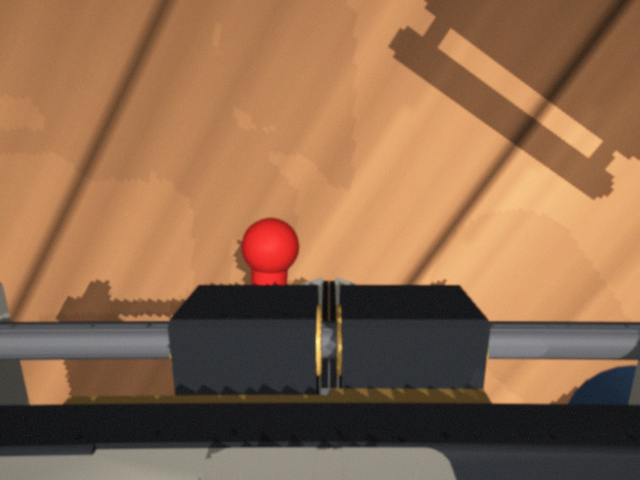

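>>> play_rows(increments="0 -0.7 0 5 -1;0.18 -0.48 0 -5 -1;0.18 -0.48 0 -5 -1;0.18 -0.48 0 -5 -1;0 0 0 0 -1")

```text
clock: 14.75
position: [0.4977, 0.2576, -0.0135]
ee_rot: [1.259, 2.877, 0.002]
force: [1.7, 1.1, 1.1]
width: 0.005
gripper_force: 0.6
```

>>> play_rows(increments="0.18 -0.48 0 -5 -1;0.18 -0.48 0 -5 -1;0.18 -0.48 0 -5 -1;0.18 -0.48 0 -5 -1;0.18 -0.48 0 -5 -1")

```text
clock: 15.17
position: [0.4766, 0.2448, -0.0136]
ee_rot: [0.611, 3.08, 0.002]
force: [2.7, 0.8, 1.3]
width: 0.007
gripper_force: 1.0
```

```bash
cat > l.py <<'E'
from h import *
s=arm.observe();P=np.array(s['position']);print(P,2*np.degrees(np.arctan2(s['ee_rot'][1],s['ee_rot'][0]))%360,s['force'],s['clock'],s['joints'].round(2))
pv=np.array([.5209,.2010]); d=P[:2]-pv; print("rel",np.hypot(*d),np.degrees(np.arctan2(d[1],d[0]))%360)
for cam in ("wrist","top"):
    p=vision.get_image(cam); save(p,cam+"l.png"); q=pts(p); v,u=np.nonzero(p["z_map"]>0); f=p["frame"][v,u].astype(int)
    r=q[:,:2]-pv; R=np.hypot(*r.T)
    m=(f[:,0]>130)&(f[:,1]<60)&(f[:,2]<60)&(R>.03)&(R<.11)&(q[:,2]>.02)&(q[:,2]<.06)&(np.hypot(*(q[:,:2]-[.5617,.0308]).T)>.1)
    if m.sum()>10: a=np.unwrap(np.arctan2(r[m,1],r[m,0])); print(cam,"handle deg",np.degrees(np.median(a))%360,m.sum(),"Rmax",R[m].max())
E
python3 l.py
```

```text
[ 0.47661078  0.24480113 -0.01363597] 157.573946198133 [2.66964151 0.79641258 1.34396977] 15.1667 [ 0.12  0.81 -1.05  1.93  0.89  0.95 -0.19]
rel 0.062290241762346904 135.3174557720138
wrist handle deg 157.65728087031027 2096 Rmax 0.09058961309392731
```

>>> play_rows(increments="0.18 -0.48 0 -5 -1;0.18 -0.48 0 -5 -1;0.18 -0.48 0 -5 -1;0.18 -0.48 0 -5 -1;0.18 -0.48 0 -5 -1")

```text
clock: 15.68
position: [0.4621, 0.2235, -0.014]
ee_rot: [-0.068, 3.14, 0.001]
force: [0.9, 1.4, 0.6]
width: 0.007
gripper_force: 0.9
```

>>> play_rows(increments="0.12 -0.3 0 -3 -1;0.08 -0.2 0 -2 -1;0 0 0 0 -1;0 0 0 0 -1")

```text
clock: 16.02
position: [0.46, 0.2178, -0.0145]
ee_rot: [0.2, -3.135, 0.0]
force: [0.5, 0.7, 0.2]
width: 0.004
gripper_force: 0.0
```

```bash
python3 l.py
```

```text
[ 0.46002281  0.21780354 -0.014513  ] 187.31541787289467 [0.45705839 0.67308145 0.17690164] 16.0167 [ 0.22  0.85 -1.16  1.99  0.96  0.99  0.27]
rel 0.06315371562797496 164.56924006662186
wrist handle deg 186.4757183153413 2276 Rmax 0.09032482936495366
```

>>> play_rows(increments="0.03 -0.15 0 -1 -1;0.03 -0.15 0 -1 -1;0 -0.1 0 0 -1;0 0 0 0 -1")

```text
clock: 16.45
position: [0.4593, 0.2156, -0.0144]
ee_rot: [0.266, -3.13, -0.005]
force: [-1.2, 5.8, -1.8]
width: 0.005
gripper_force: 2.9
```

```bash
python3 l.py
```

```text
[ 0.45929688  0.21556854 -0.0144357 ] 189.70371494285052 [-1.21619297  5.83345922 -1.82771574] 16.45 [ 0.23  0.85 -1.17  2.    0.97  0.99  0.31]
rel 0.06330234810235028 166.69455543713983
wrist handle deg 188.37170623683468 2285 Rmax 0.09030129792832912
```

>>> play_rows(increments="0 0.5 0 0 -1;0 0.8 0 0 -1;0 0.7 0 0 -1;0 0 -2 0 -1;0 0 -3.5 0 -1")

```text
clock: 16.97
position: [0.4543, 0.2329, 0.0381]
ee_rot: [0.265, -3.125, 0.003]
force: [0.8, -1.1, -0.4]
width: 0.003
gripper_force: 0.0
```

>>> play_rows(increments="0 0 -4 0 -1;0 0 -4 0 -1;0 0 -3 0 -1;0 0 0 0 -1")

```text
clock: 17.3
position: [0.458, 0.2373, 0.1566]
ee_rot: [-0.265, 3.122, 0.005]
force: [-0.1, 1.0, -0.1]
width: 0.003
gripper_force: 0.0
```

>>> play_rows(increments="3 3 0 0 -1;3 3 0 0 -1;0 3 0 0 -1;0 0 0 0 -1;0 0 0 0 -1")

```text
clock: 17.72
position: [0.3821, 0.3135, 0.1507]
ee_rot: [-0.271, 3.129, 0.001]
force: [0.9, -0.2, 0.7]
width: 0.007
gripper_force: 0.0
```

```bash
python3 c.py; python3 l.py; python3 a.py | grep -E "tape|eraser|mug|fix|pen"
```

```text
hub [0.56163795 0.03091411] blue 13.431432202167565 res 0.00048556234636849827 ['pot_blue', 'pot_red', 'pot_yellow', 'pot_green'] tcp phi 122.45269575562855 r 0.3314015930763294 yaw -170.47054585830185 [ 0.07996083  0.54083615 -1.21304508  1.87174573  0.56207085  1.13118645
  0.39515119] 17.9667
[0.38396887 0.31034818 0.14998339] 189.52945414169815 [0.26393319 0.01803538 0.33139938] 17.9667 [ 0.08  0.54 -1.21  1.87  0.56  1.13  0.4 ]
rel 0.17523458099680933 141.39041684078336
wrist handle deg 186.76311557000338 660 Rmax 0.09040203422058657
top handle deg 189.75974605630887 200 Rmax 0.09332270844211661
tape 0.85 [208.0, 377.3] [ 0.574 -0.191  0.021] [ 0.526 -0.229  0.004] [ 0.611 -0.147  0.028]
tape 0.69 [242.7, 218.2] [0.58  0.123 0.015] [ 0.44  -0.023  0.002] [0.75  0.229 0.046]
mug 0.65 [163.6, 141.9] [0.691 0.288 0.045] [0.652 0.249 0.   ] [0.721 0.318 0.087]
fixative 0.71 [126.5, 296.5] [ 0.758 -0.041  0.073] [ 0.743 -0.065  0.007] [ 0.782 -0.015  0.121]
fixative 0.53 [215.1, 292.8] [ 0.571 -0.024  0.075] [ 0.555 -0.041  0.047] [ 0.591 -0.005  0.086]
pen 0.57 [348.2, 475.1] [ 0.308 -0.403  0.008] [ 0.254 -0.415 -0.003] [ 0.369 -0.39   0.014]
pen 0.37 [238.9, 217.5] [0.581 0.126 0.015] [ 0.441 -0.02   0.002] [0.748 0.231 0.046]
```

View pics/topl.png

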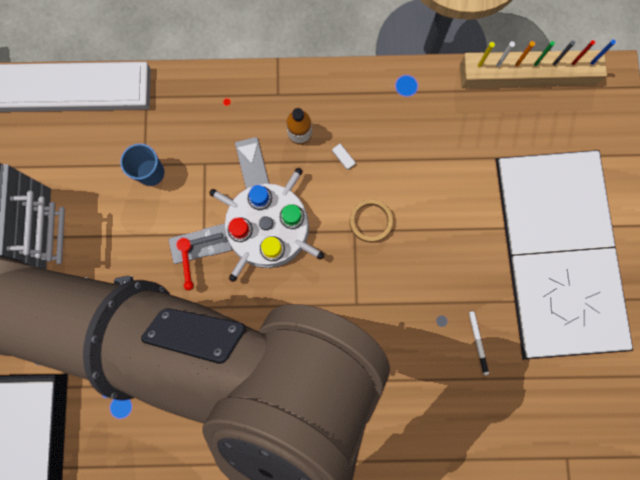

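The top view shows the blue pot (258,196) in line with the arrow (250,150). The lever nose points at the wheel axis between two spokes, and everything else on the table is in place. Handing in.

```bash
python3 -c "
from cell import job; print(job.sign_off())"
```

```text
the job is handed in; nothing more can be done
None
```

I handed the job in at about 18 s. By camera the blue pot is within about 0.5° of the white arrow and the lever is at its stop. The pots are seated and the other things on the table did not move. The sign-off gave no verdict.

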